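Let the carton dispenser's spring pusher down onto the refilled row

TASK

The carton dispenser has just been refilled with its spring pusher wound back. Flick the red release tab right over, wind the crank up a touch so that the pawl springs off the ratchet wheel, then ease the drum back by the crank until the pusher has closed up the loose row of cartons against the backstop and they carry the whole spring load, and only then let go. Do not let the drum run back on its own, do not press the pusher hard into the cartons, and leave the other things on the table and on the dispenser where they are.

Things in the scene. Friction and masses are not known exactly. Their poses are not given: they have to be found in the camera images.
- dispenser: Carton dispenser, fixed; white base plate 12 mm high, from -125 to 140 mm in its x, -130 to 210 in y. Origin on the upright drum axis at table height; x points away from the robot at yaw 0, y left. Ratchet wheel (12 teeth, tip radius 46 mm) 75 to 90 mm up. Crank arm turns above all, 141 to 150 mm up (hub to 157). Carton channel along y at x = 95 mm; carton tops 90 mm up.
- winch_axis (a point): Point on the upright drum axis, 180 mm above the table (fixed).
- drum (a joint): Drum, ratchet wheel and crank, rad: 0 as found; grows as it runs back (counter-clockwise from above); negative when wound up (stop at -0.48). A spring drives it back at about 0.7 N m (8 N at the knob); only the pawl, a hand on the crank or at last the cartons hold it: let go earlier, it races. The pusher advances 25 mm per rad.
- knob_mid (a point): Middle of the black crank knob, an upright cylinder 28 mm across and 50 mm high (155 to 205 mm above the table), 90 mm from the drum axis; this point is 182 mm up. The knob spins freely on the crank, so it can be gripped from above and carried round without turning the hand.
- release (a joint): Red release lever, rad: 0 as found, 0.75 thrown right over; turns counter-clockwise from above about an upright pivot at x = -69 mm, y = 0 of the dispenser; stays where left; about 3 N at the tab. It carries the yellow pawl on a spring: thrown, it only cocks the spring; the loaded pawl stays wedged in its tooth until the drum is wound up 0.03 to 0.2 rad, then springs clear.
- tab (a point): Red upright tab on the release lever: 14 mm round pin, 100 to 152 mm above the table, 40 mm from the lever's pivot, on the robot's side of it; this point is on its axis 135 mm up. It starts to the left (+y of the dispenser) of the pivot and is pushed right (-y), about 29 mm, on its arc.
- pawl_nose (a point): Axis of the yellow pawl's round nose (8 mm diameter). In the tooth it is about 40 mm from the drum axis; beyond 50 mm it is clear of all teeth (about 60 mm when fully sprung off).
- pusher: The spring pusher: brass rack and blue plate, moved by the drum. Origin on the drum axis at table height when the drum reads 0; it slides along the dispenser's y. Seated, the spring presses it on the cartons with about 27 N; each newton pushed on the knob in the running-back sense adds 3.6 N, and over about 80 N would crush them.
- pusher_face (a point): Centre of the blue pusher plate's front face (56 x 56 mm, 50 mm above the table), which looks along the dispenser's +y and moves along it.
- carton_a_mid (a point): Centre of the carton nearest the pusher: white with an orange band, 58 mm across the channel, 38 mm along it (so its near face is 19 mm before this point), 70 mm high. Loose, 0.06 to 0.13 kg.
- carton_b_mid (a point): Centre of the middle carton (blue band), same size.
- carton_c_mid (a point): Centre of the last carton (orange band), same size, before the grey backstop, whose place varies. The row stands loosely, with gaps up to 4 mm between cartons and up to 12 mm before the backstop; the pusher slides the cartons together easily (under 1 N at the knob), and only when the last one meets the backstop do they carry the load, so the knob goes light.
- tape_roll: Bystander: roll of white tape, 56 mm across, 20 mm high, lying on the dispenser's base; origin under its centre.
- vial: Bystander: small glass vial with orange cap, 26 mm across, 50 mm high, on the dispenser's base; origin under its centre.
- sanitiser: Bystander: teal pump bottle, 66 mm across, 190 mm high; origin under its centre.
- spray: Bystander: red bottle with black cap, 40 mm across, 110 mm high; origin under its centre.
- steel_bowl: Bystander: steel bowl, 120 mm across, 45 mm high; origin under its centre.
- cup: Bystander: white cup, 64 mm across, 75 mm high; origin under its centre.
There are look-alikes about, which are no part of the job. What is shaped like the part that bears carton_b_mid but pink is not meant.

How it is judged:
By the outcome, as a careful person would: the job done as asked, in the order asked, and still so for the second after the job is handed in, with the robot touching nothing.
It also fails if it takes over 72 s, if anything falls off the work surface, if the arm or the gripper's body presses on something with over 40 N, if the wrist force passes 120 N, or if a joint passes its speed limit or range.

ROBOT

A 7-joint arm with a two-finger parallel gripper is mounted at the origin on the work surface. World frame = base frame: x ahead of the robot, y to its left, z up, the work surface at z = 0. Lengths are in m, angles in rad, forces in N, time in s.
With the tool pointing down it reaches from about 0.4 to 0.9 m from the base axis. Payload 5.5 kg.
Tool frame: the origin (TCP) lies at the very end of the fingers, on their centre line; the grasp point (between the pads) lies 19 mm behind it (env.pinch_z is the z of the grasp point in the tool frame, in m); z points along the fingers, y is the direction in which the jaws open and shut (so a half turn about z gives the same grasp; the last joint's range is limited). The gripper opens to 92 mm and grips with 3 to 60 N. Pads are 19 mm wide; open, the fingers measure 130 mm over their backs; the gripper's body (75 mm by 190 mm) begins 47 mm behind the grasp point.
Start: joints at [1.594, 0.501, -0.427, 1.55, 0.221, 1.138, -0.21], TCP at [0.154, -0.631, 0.227] pointing down, gripper open.
Joint ranges: [-2.88, 2.88], [-0.31, 2.03], [-1.54, 1.56], [0.2, 2.42], [-1.41, 4.55], [0.19, 2.02], [-2.57, 2.57]. Speed limits (rad/s): [2.57, 2.57, 3.14, 3.14, 3.14, 3.14, 3.14].

INTERFACE

Orientations are given as [roll, pitch, yaw] about the fixed x, y, z axes, in that order (R = Rz(yaw) Ry(pitch) Rx(roll)).
In Python, from plant import env, vision, finish_job gives the robot as it stands.
- The arm moves only by the tool step_arm, never from a script. Its argument "rows" is text: rows parted by semicolons, each of 7 numbers parted by spaces: the shift along the tool's x, y, z in m, then the turn, a rotation vector about the tool's x, y, z in rad, then the opening, from 0 (shut) to 1 (fully open). In form: x y z ax ay az grip; .... A call has 1 to 12 rows; each row shifts and turns the commanded pose from where the row before left it, along the tool's axes as they then stand; what a row does not reach is not made up. A row lasts 1/10 s, in which the tool goes at most 50 mm and 8.59 degrees, less where a joint would pass 70% of its speed; a pose out of reach is approached as far as the arm can. A call with a gripper value outside its range is refused whole. The fingers move at their own pace and stop on an object; "force" is the grip in N (left out, the last holds). Time passes only in rows, so rows that do not move let the fingers close. It gives the time, the measured TCP pose, the force and the opening at its end, in the units of the state.
- env.sense(): the state, without advancing time (a new reading comes with each control period).
- vision.get_image(name): name is "side" or "top"; returns (picture, depth): 400x640x3 uint8, blue, green, red; 400x640 float32, m along the optical axis (not along the pixel's ray), 0 where there is no reading.
- vision.camera_model(name): a dict with "mtx" (3x3 intrinsics, pixels), "cam_to_world" (4x4, takes a point from camera to world coordinates). Camera axes: x right, y up, looking along -z (the intrinsics and any distortion apply to the point x, -y, -z); pixel columns grow to the right and rows downward; lengths in m; the calibration is good to about 2 mm. A picture is of the moment at which its call begins. camera_model takes no time and is no camera call.
- finish_job(): hands the job in, once; it reports no verdict.
The state is a dict: "clock": time; "qpos": joint angles; "dq": joint speeds; "joint_torque": joint torques, N m; "position": TCP position; "eef_rot": TCP orientation; "force": force on the tool from outside, world axes, zero at the start; "wrist_torque": the same for the moment, N m; "grip_width": opening from 0.0 (shut) to 1.0 (fully open).
Only numpy, scipy, OpenCV 4.12 (cv2) and the standard library are available. Lean on these libraries where they do the work, as an engineer would, in place of code of your own. Each camera call takes 0.05 s, during which the arm holds its last target.

## Working session

There is one attempt and no reset: what is moved stays moved. The work goes in short steps, Python scripts to look and compute and a tool call to move; the robot and the scene stay as the last step left them, time stands still between calls to the robot, and variables do not carry over. Pictures are saved under pics/ and viewed, and the job is handed in when it is done.

Besides the shell and the picture viewer there is one more tool, called after "Emit:" by a JSON object that holds its "method" and its "body", one argument or row to a line. step_arm: Moves the arm, as the interface text tells. Its arguments: {"type":"object","properties":{"rows":{"type":"string"},"force":{"type":"number"}},"required":["rows"]}

```bash
ls; mkdir -p pics; cat > h.py <<'E'
import numpy as np, cv2
from plant import env, vision
def snap(n,tag):
    im,d=vision.get_image(n); im=np.asarray(im); cv2.imwrite(f'pics/{tag}.png',im); np.save(f'pics/{tag}.npy',d); return im,d
def ray(n,u,v):
    m=vision.camera_model(n); K=np.array(m['mtx']); T=np.array(m['cam_to_world'])
    p=np.linalg.inv(K)@[u,v,1]; d=T[:3,:3]@np.array([p[0],-p[1],-p[2]]); return T[:3,3],d
def onz(n,u,v,z):
    o,d=ray(n,u,v); return o+d*(z-o[2])/d[2]
def pt(n,u,v,dep):
    o,d=ray(n,u,v); return o+d*dep
def cross(n1,uv1,n2,uv2):
    o1,d1=ray(n1,*uv1);o2,d2=ray(n2,*uv2)
    A=np.c_[d1,-d2]; s=np.linalg.lstsq(A,o2-o1,rcond=None)[0]
    a=o1+d1*s[0];b=o2+d2*s[1]; return (a+b)/2,np.linalg.norm(a-b)
E
python3 - <<'E'
from h import *
for n in('side','top'):
    im,d=snap(n,n+'0'); m=vision.camera_model(n); print(n,m, (d==0).mean())
print(env.sense(), env.pinch_z)
E
```

```text
pics
side {'mtx': array([[505.77602168,   0.        , 329.68537017],
       [  0.        , 505.77602168, 195.922356  ],
       [  0.        ,   0.        ,   1.        ]]), 'cam_to_world': array([[-0.82841481,  0.2847062 , -0.48236012, -0.23688265],
       [-0.55988255, -0.39609568,  0.72776352,  1.16831059],
       [ 0.01613802,  0.87295509,  0.48753356,  0.907657  ],
       [ 0.        ,  0.        ,  0.        ,  1.        ]])} 0.06444921875
top {'mtx': array([[492.22022648,   0.        , 313.65808315],
       [  0.        , 492.22022648, 207.21386007],
       [  0.        ,   0.        ,   1.        ]]), 'cam_to_world': array([[-2.76065062e-03,  9.91541972e-01, -1.29757070e-01,
         3.86722729e-01],
       [-9.99913002e-01, -1.06341852e-03,  1.31475406e-02,
        -2.76633013e-02],
       [ 1.28983522e-02,  1.29782078e-01,  9.91458645e-01,
         1.45286805e+00],
       [ 0.00000000e+00,  0.00000000e+00,  0.00000000e+00,
         1.00000000e+00]])} 0.00400390625
{'clock': 0.1, 'qpos': array([ 1.59419345,  0.50176806, -0.42679768,  1.55134138,  0.22080978,
        1.13826798, -0.210301  ]), 'dq': array([ 0.00114768, -0.00083431,  0.00112534, -0.00299737,  0.00015334,
       -0.00179903, -0.00156982]), 'joint_torque': array([-1.15362002e-02, -5.67869675e+01, -5.83869919e+00, -2.79915422e+01,
       -6.89551025e-02,  2.40873982e-02,  5.19250750e-05]), 'position': array([ 0.15419096, -0.63080834,  0.22577412]), 'eef_rot': array([-3.13986224e+00, -5.87052482e-05,  2.39844829e-01]), 'force': array([-0.63645066, -0.63817912,  0.30632715]), 'wrist_torque': array([-0.04698042, -0.03389103, -0.02545074]), 'grip_width': 0.9994844592654804} -0.0188
```

View pics/side0.png

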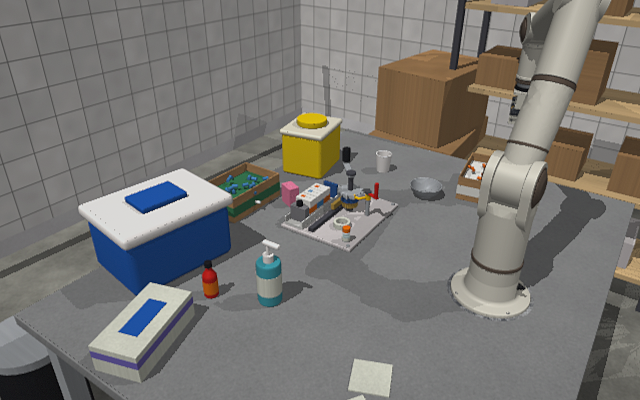

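View pics/top0.png

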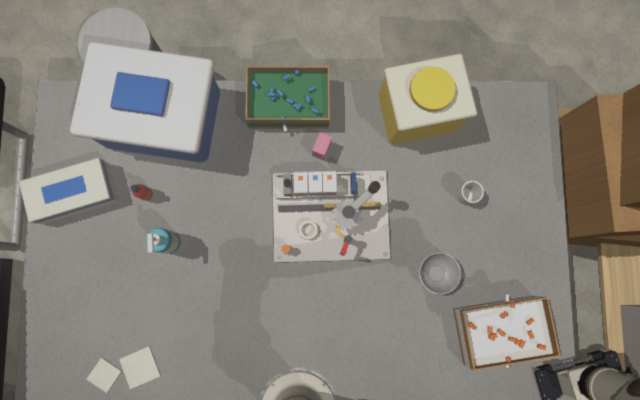

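```bash
python3 - <<'E'
import cv2,numpy as np
a=cv2.imread('pics/top0.png')[160:270,265:400]; cv2.imwrite('pics/top0c.png',cv2.resize(a,None,fx=5.4,fy=5.4,interpolation=cv2.INTER_CUBIC))
a=cv2.imread('pics/side0.png')[160:255,275:405]; cv2.imwrite('pics/side0c.png',cv2.resize(a,None,fx=6,fy=6,interpolation=cv2.INTER_CUBIC))
E
```

```text
(no output)
```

View pics/top0c.png

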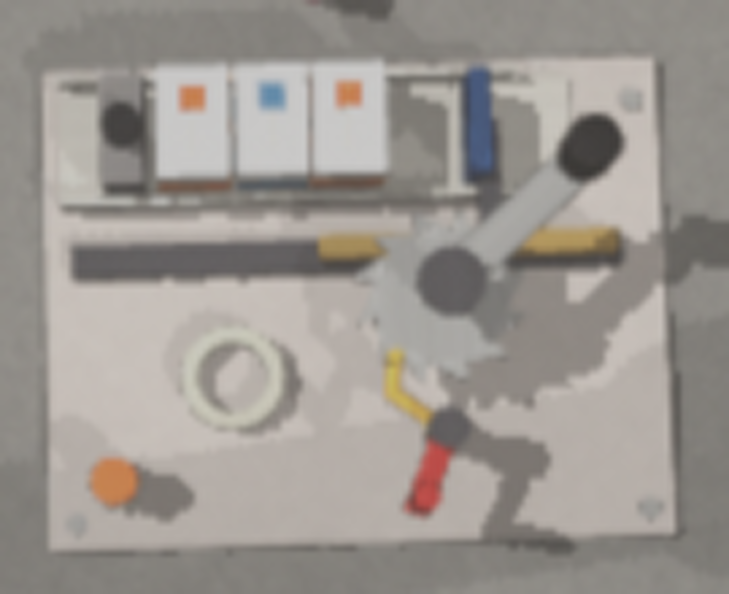

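View pics/side0c.png

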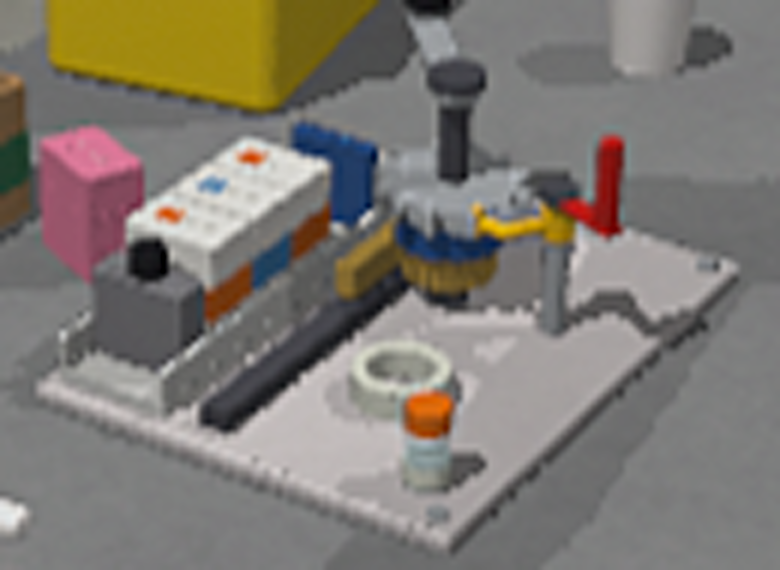

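```bash
cat > meas.py <<'E'
from h import *
def blobs(im,lo,hi,roi,minA=8):
    hsv=cv2.cvtColor(im,cv2.COLOR_BGR2HSV); m=cv2.inRange(hsv,np.array(lo),np.array(hi)); M=np.zeros_like(m); x0,y0,x1,y1=roi; M[y0:y1,x0:x1]=m[y0:y1,x0:x1]
    n,l,s,c=cv2.connectedComponentsWithStats(M); return [(c[i].round(2),s[i]) for i in range(1,n) if s[i][4]>=minA]
E
python3 - <<'E'
from meas import *
t=cv2.imread('pics/top0.png'); s=cv2.imread('pics/side0.png')
c=lambda u,v:(265+(u+.5)/5.4-.5,160+(v+.5)/5.4-.5)
cs=lambda u,v:(275+(u+.5)/6-.5,160+(v+.5)/6-.5)
P=np.array([onz('top',*c(*q),0.012)[:2] for q in [(43,72),(656,57),(677,535),(50,550)]])
L=np.array([[.14,.21],[.14,-.13],[-.125,-.13],[-.125,.21]])
a=L-L.mean(0);b=P-P.mean(0); yaw=np.arctan2((a[:,0]*b[:,1]-a[:,1]*b[:,0]).sum(),(a*b).sum())
R=np.array([[np.cos(yaw),-np.sin(yaw)],[np.sin(yaw),np.cos(yaw)]]); o=P.mean(0)-R@L.mean(0)
print('yaw',yaw,'o',o,'res',(P-(L@R.T+o))*1000)
print('hub top', onz('top',*c(451,281),.157))
print('hub cross', cross('top',c(451,281),'side',cs(456,78)))
print('knobtop', onz('top',*c(592,145),.205))
print('tab top', onz('top',*c(420,505),.152),onz('top',*c(429,480),.135))
print('tab x', cross('top',c(420,503),'side',cs(611,142)))
print('pivot', cross('top',c(448,427),'side',cs(555,186)))
for n,im,roi in(('top',t,(265,160,400,270)),('side',s,(275,155,405,255))):
  print(n,'red',blobs(im,(0,150,100),(6,255,255),roi)); print('yel',blobs(im,(20,120,100),(32,255,255),roi));print('dark',blobs(im,(0,0,0),(180,255,60),roi)); print('blue',blobs(im,(105,120,40),(125,255,255),roi))
E
```

```text
yaw 0.022606221242038066 o [ 0.5446849  -0.13711084] res [[-1.54964999 -0.70644691]
 [-0.83911026  0.46103369]
 [ 0.9588769   0.83994605]
 [ 1.42988336 -0.59453284]]
hub top [ 0.54439884 -0.13628437  0.157     ]
hub cross (array([ 0.545469  , -0.13675398,  0.14998755]), np.float64(0.0004929621092508039))
knobtop [ 0.6038151  -0.20034815  0.205     ]
tab top [ 0.43490085 -0.12025344  0.152     ] [ 0.44785133 -0.12605006  0.135     ]
tab x (array([ 0.43645387, -0.12012114,  0.15022909]), np.float64(0.0011588216432407662))
pivot (array([ 0.47760587, -0.13773011,  0.10229495]), np.float64(0.003087637742230618))
top red [(array([344.4 , 247.84]), array([342, 243,   5,  11,  25], dtype=int32))]
yel [(array([338.81, 231.33]), array([337, 225,   7,  13,  27], dtype=int32))]
dark []
blue []
side red [(array([374.95, 191.43]), array([368, 183,  11,  16,  75], dtype=int32))]
yel [(array([308.72, 164.06]), array([ 283,  155,   56,   23, 1004], dtype=int32)), (array([362.78, 197.26]), array([354, 194,  17,   7,  58], dtype=int32)), (array([334.58, 202.78]), array([331, 197,   9,  12,  40], dtype=int32)), (array([347.07, 205.59]), array([342, 203,  12,   5,  29], dtype=int32))]
dark [(array([345.69, 158.16]), array([342, 155,   8,   8,  58], dtype=int32)), (array([353.09, 174.18]), array([350, 172,   6,   4,  11], dtype=int32)), (array([350.5, 183.5]), array([349, 178,   4,  12,  48], dtype=int32)), (array([277.1 , 186.67]), array([275, 182,   5,  10,  21], dtype=int32)), (array([299.5, 203. ]), array([297, 200,   6,   7,  38], dtype=int32)), (array([326.8 , 218.06]), array([309, 204,  34,  28, 122], dtype=int32)), (array([349.  , 209.42]), array([346, 209,   7,   2,  12], dtype=int32)), (array([389.75, 214.75]), array([387, 213,   6,   5,   8], dtype=int32))]
blue [(array([331.59, 188.04]), array([324, 181,  14,  17, 118], dtype=int32)), (array([348.24, 200.35]), array([341, 197,  17,   6,  51], dtype=int32))]
```

Emit:
{"method": "step_arm", "body": {
  "rows": "0 0 -0.01 0 0 0.12 0; 0.01 -0.02 -0.01 0 0 0.12 0; 0.022 -0.042 0 0 0 0 0; 0.022 -0.042 0 0 0 0 0; 0.022 -0.042 0 0 0 0 0; 0.022 -0.042 0 0 0 0 0; 0.022 -0.042 0 0 0 0 0; 0.022 -0.042 0 0 0 0 0; 0.022 -0.042 0 0 0 0 0; 0.022 -0.042 0 0 0 0 0; 0.022 -0.042 0 0 0 0 0; 0.022 -0.042 0 0 0 0 0",
  "force": 30
}}

```text
clock: 1.3
position: [0.3823, -0.1885, 0.2467]
eef_rot: [3.141, 0.0, -0.0]
force: [1.5, -0.1, 0.6]
grip_width: 0.021
```

Emit:
{"method": "step_arm", "body": {
  "rows": "0.018 -0.037 0 0 0 0 0; 0.018 -0.037 0 0 0 0 0; 0.017 -0.037 0 0 0 0 0; 0 0 0.03 0 0 0 0; 0 0 0.03 0 0 0 0; 0 0 0.03 0 0 0 0; 0 0 0 0 0 0 0; 0 0 0 0 0 0 0"
}}

```text
clock: 2.1
position: [0.4347, -0.079, 0.1568]
eef_rot: [-3.141, 0.001, 0.0]
force: [-0.2, 0.4, 0.3]
grip_width: 0.006
```

```bash
python3 - <<'E'
from h import *
for n in('side','top'): snap(n,n+'1')
a=cv2.imread('pics/top1.png')[160:270,265:400]; b=cv2.imread('pics/side1.png')[145:255,270:405]
cv2.imwrite('pics/c1.png',np.hstack([cv2.resize(x,(398,324),interpolation=cv2.INTER_CUBIC) for x in(a,b)]))
print(env.sense())
E
```

```text
{'clock': 2.2, 'qpos': array([ 0.82948193,  0.27939234, -0.80103046,  2.1059352 ,  0.26631314,
        0.85426958, -1.69967366]), 'dq': array([ 0.00373119, -0.01058013, -0.0002544 , -0.00327729,  0.00438836,
       -0.00334044, -0.00362414]), 'joint_torque': array([-8.53137067e-02, -3.14400172e+01, -5.04902646e+00, -2.25525606e+01,
       -1.87340740e-02, -3.94020625e-02,  8.80171690e-03]), 'position': array([ 0.43615108, -0.07949614,  0.15809616]), 'eef_rot': array([ 3.14104940e+00, -2.05762884e-03, -2.39770244e-04]), 'force': array([ 0.57810834, -0.35152553,  0.87128702]), 'wrist_torque': array([ 0.06221724,  0.00989787, -0.04351509]), 'grip_width': 0.005041089603194688}
```

View pics/c1.png

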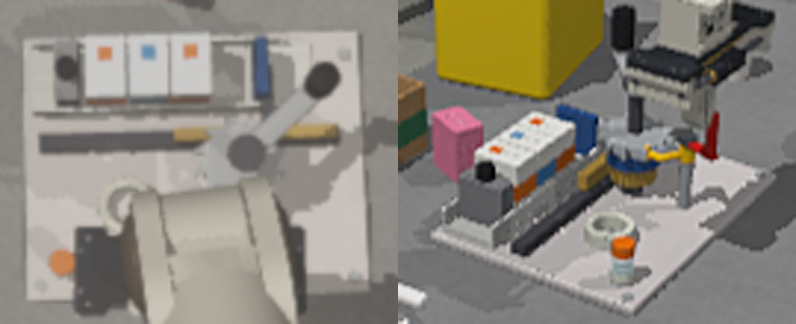

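Emit:
{"method": "step_arm", "body": {
  "rows": "0 0 0.02 0 0 0 0; 0 0 0.017 0 0 0 0; 0 0 0 0 0 0 0; 0 0.004 0 0 0 0 0; 0 0.004 0 0 0 0 0; 0 0.004 0 0 0 0 0; 0 0.004 0 0 0 0 0; 0 0 0 0 0 0 0"
}}

```text
clock: 3.0
position: [0.4352, -0.0964, 0.1201]
eef_rot: [3.141, -0.001, -0.002]
force: [-0.6, -1.2, 0.5]
grip_width: 0.004
```

Emit:
{"method": "step_arm", "body": {
  "rows": "0 0.004 0 0 0 0 0; 0 0.004 0 0 0 0 0; 0 0.004 0 0 0 0 0; 0 0 0 0 0 0 0"
}}

```text
clock: 3.4
position: [0.4339, -0.1071, 0.1193]
eef_rot: [-3.141, 0.002, -0.0]
force: [-1.8, 3.1, 0.7]
grip_width: 0.006
```

Emit:
{"method": "step_arm", "body": {
  "rows": "0 0.004 0 0 0 0 0; 0 0.004 0 0 0 0 0; 0 0 0 0 0 0 0"
}}

```text
clock: 3.7
position: [0.4344, -0.1153, 0.1194]
eef_rot: [-3.141, 0.001, -0.0]
force: [-1.7, 3.3, -0.4]
grip_width: 0.006
```

Emit:
{"method": "step_arm", "body": {
  "rows": "0 0.003 0 0 0 0 0; 0 0.003 0 0 0 0 0; 0 0 0 0 0 0 0"
}}

```text
clock: 4.0
position: [0.4348, -0.1218, 0.1196]
eef_rot: [3.142, 0.0, -0.001]
force: [-2.4, 2.5, 0.0]
grip_width: 0.005
```

Emit:
{"method": "step_arm", "body": {
  "rows": "0 0.002 0 0 0 0 0; 0 0 0 0 0 0 0"
}}

```text
clock: 4.2
position: [0.4351, -0.1236, 0.1197]
eef_rot: [-3.142, -0.0, -0.0]
force: [-2.3, 2.8, -1.5]
grip_width: 0.002
```

Emit:
{"method": "step_arm", "body": {
  "rows": "0 0.002 0 0 0 0 0; 0 0 0 0 0 0 0"
}}

```text
clock: 4.4
position: [0.4353, -0.1256, 0.1198]
eef_rot: [3.142, -0.001, -0.0]
force: [-1.6, 4.1, -1.3]
grip_width: 0.004
```

Emit:
{"method": "step_arm", "body": {
  "rows": "0 0.002 0 0 0 0 0; 0 0 0 0 0 0 0"
}}

```text
clock: 4.6
position: [0.4355, -0.1275, 0.1198]
eef_rot: [-3.142, -0.001, -0.0]
force: [-1.4, 4.5, -2.3]
grip_width: 0.005
```

Emit:
{"method": "step_arm", "body": {
  "rows": "0 0.002 0 0 0 0 0; 0 0 0 0 0 0 0"
}}

```text
clock: 4.8
position: [0.4356, -0.1285, 0.1198]
eef_rot: [-3.14, -0.001, 0.001]
force: [0.6, 6.4, -3.8]
grip_width: 0.004
```

Emit:
{"method": "step_arm", "body": {
  "rows": "0 0.002 0 0 0 0 0; 0 0 0 0 0 0 0"
}}

```text
clock: 5.0
position: [0.4356, -0.1287, 0.1197]
eef_rot: [-3.138, -0.001, 0.002]
force: [0.2, 10.5, -2.3]
grip_width: 0.002
```

Emit:
{"method": "step_arm", "body": {
  "rows": "0 -0.008 0 0 0 0 0; 0 -0.012 0 0 0 0 0; 0 0 -0.04 0 0 0 0; 0 0 -0.05 0 0 0 0; -0.02 -0.04 -0.04 0 0 0 0; -0.02 -0.045 0 0 0 0 1; 0 -0.045 0 0 0 0 1; 0 0 0 0 0 0 1; 0 0 0 0 0 0 1"
}}

```text
clock: 5.9
position: [0.3988, 0.0122, 0.2437]
eef_rot: [3.139, -0.002, 0.002]
force: [0.0, -1.1, -0.5]
grip_width: 0.303
```

```bash
python3 - <<'E'
from h import *
for n in('side','top'): snap(n,n+'2')
a=cv2.imread('pics/top2.png')[160:270,265:400]; b=cv2.imread('pics/side2.png')[145:255,270:405]
cv2.imwrite('pics/c2.png',np.hstack([cv2.resize(x,(398,324),interpolation=cv2.INTER_CUBIC) for x in(a,b)]))
print(env.sense())
E
```

```text
{'clock': 6.0, 'qpos': array([ 0.87269594,  0.02779763, -0.96717065,  2.10215747,  0.02784261,
        1.02340031, -1.68100172]), 'dq': array([ 1.16344968e-02,  1.10388698e-02,  8.68713943e-03,  1.39224933e-03,
       -6.19368769e-03,  3.35753546e-03,  2.28564495e-05]), 'joint_torque': array([-5.81957605e-01, -1.83260822e+01, -1.17516819e+00, -2.70945972e+01,
       -6.51720352e-02, -9.16815293e-02, -6.60293983e-03]), 'position': array([0.39868936, 0.01084556, 0.24318359]), 'eef_rot': array([ 3.14074826e+00, -5.08524947e-04, -1.42714013e-03]), 'force': array([-0.32103507,  0.95137659,  0.0530534 ]), 'wrist_torque': array([-0.02644268, -0.00503228, -0.08110917]), 'grip_width': 0.38989684130624835}
```

View pics/c2.png

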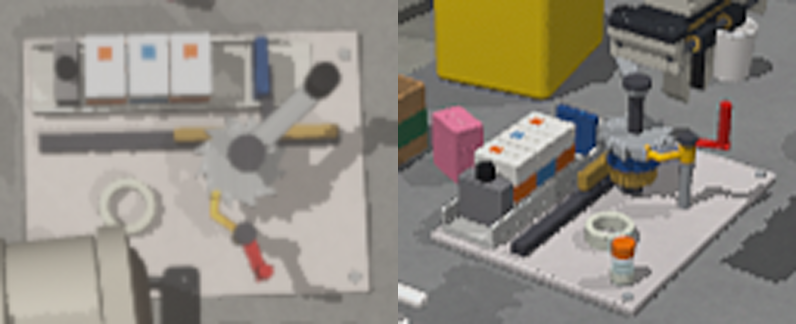

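```bash
python3 - <<'E'
from meas import *
s=cv2.imread('pics/side0.png'); t=cv2.imread('pics/top2.png')
print(blobs(s,(0,0,0),(180,255,60),(325,130,370,170)))
print(blobs(t,(0,0,0),(180,255,75),(355,170,400,200),4))
a=s[125:185,320:380]; b=t[165:225,330:390]
cv2.imwrite('pics/c3.png',np.hstack([cv2.resize(x,(390,390),interpolation=cv2.INTER_NEAREST) for x in(a,b)]))
E
```

```text
[(array([345.78, 154.53]), array([342, 147,   9,  16, 116], dtype=int32))]
[(array([373.65, 186.98]), array([369, 182,  10,  11,  80], dtype=int32))]
```

View pics/c3.png

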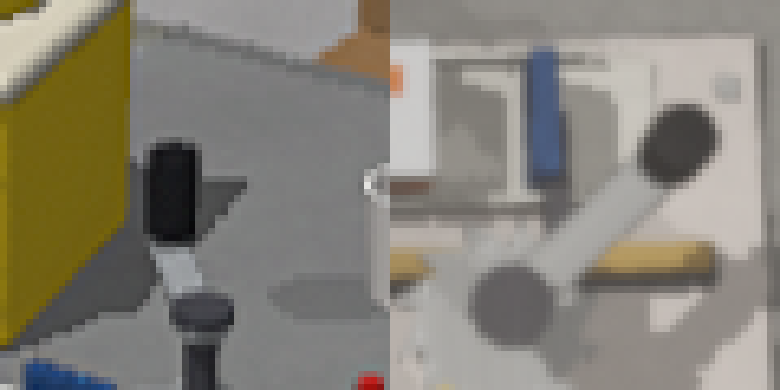

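```bash
python3 - <<'E'
from meas import *
print(cross('top',(373.65,186.98),'side',(345.8,154.5)), onz('top',373.65,186.98,.182), onz('side',345.8,154.5,.18))
E
```

```text
(array([ 0.60763707, -0.20285377,  0.17538533]), np.float64(0.00022858353780681487)) [ 0.60639292 -0.20200111  0.182     ] [ 0.6024244  -0.19417479  0.18      ]
```

Emit:
{"method": "step_arm", "body": {
  "rows": "0.026 0.0266 0 0 0 0 1; 0.026 0.0266 0 0 0 0 1; 0.026 0.0266 0 0 0 0 1; 0.026 0.0266 0 0 0 0 1; 0.026 0.0266 0 0 0 0 1; 0.026 0.0266 0 0 0 0 1; 0.026 0.0266 0 0 0 0 1; 0.026 0.0266 0 0 0 0 1; 0 0 0 0 0 0 1; 0 0 0 0 0 0 1"
}}

```text
clock: 7.0
position: [0.6057, -0.203, 0.2412]
eef_rot: [-3.14, 0.002, -0.004]
force: [-0.4, 0.1, 0.4]
grip_width: 0.998
```

```bash
python3 - <<'E'
from h import *
for n in('side','top'): snap(n,n+'3')
a=cv2.imread('pics/top3.png')[140:250,305:440]; b=cv2.imread('pics/side3.png')[115:225,270:405]
cv2.imwrite('pics/c4.png',np.hstack([cv2.resize(x,(398,324),interpolation=cv2.INTER_CUBIC) for x in(a,b)]))
print(env.sense())
E
```

```text
{'clock': 7.1, 'qpos': array([ 0.81990909,  0.5451802 , -0.7749381 ,  1.55657282,  0.39823035,
        1.20587906, -1.59810653]), 'dq': array([-0.00589836, -0.0212684 , -0.01295204,  0.00927599,  0.00155884,
       -0.00091091,  0.00057245]), 'joint_torque': array([ 7.33105671e-01, -5.25733709e+01, -1.03692716e+01, -2.75799072e+01,
        7.90587883e-02, -8.72903829e-02, -4.46067261e-04]), 'position': array([ 0.60550712, -0.20076394,  0.24225073]), 'eef_rot': array([-3.14077805e+00,  1.55492746e-03, -4.60728961e-04]), 'force': array([-0.19733923,  0.75572235, -0.67435674]), 'wrist_torque': array([-0.00349648,  0.00161605,  0.02511652]), 'grip_width': 1.0002693004151304}
```

View pics/c4.png

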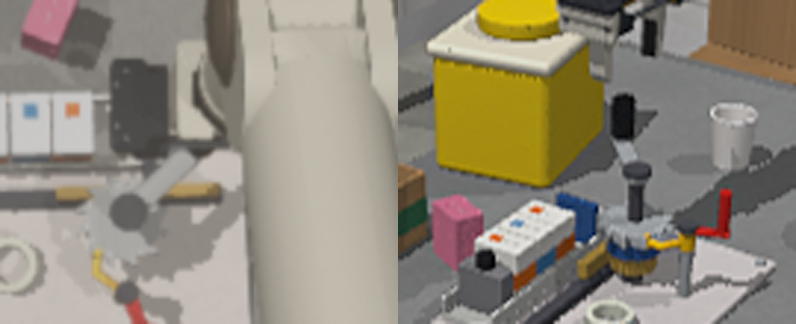

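```bash
python3 - <<'E'
from h import *
d=np.load('pics/top0.npy')
for (u,v) in [(390,95),(384,105),(388,118),(393,128),(400,132),(430,125),(395,138),(468,100),(433,88),(322,146),(318,155)]: print(u,v,pt('top',u,v,d[v,u]).round(3))
E
```

```text
390 95 [ 0.859 -0.252  0.176]
384 105 [ 0.87  -0.253  0.064]
388 118 [ 0.827 -0.262  0.077]
393 128 [ 0.788 -0.27   0.108]
400 132 [ 0.768 -0.284  0.137]
430 125 [ 0.775 -0.357  0.178]
395 138 [ 0.768 -0.281  0.076]
468 100 [ 0.843 -0.46   0.185]
433 88 [ 0.868 -0.361  0.207]
322 146 [ 0.745 -0.071  0.071]
318 155 [ 0.726 -0.06   0.043]
```

Emit:
{"method": "step_arm", "body": {
  "rows": "0 0 0.03 0 0 0 1; 0 0 0.03 0 0 0 1; 0 0 0.018 0 0 0 1; 0 0 0 0 0 0 1; 0 0 0 0 0 0 1"
}}

```text
clock: 7.6
position: [0.6065, -0.2005, 0.1657]
eef_rot: [-3.142, -0.0, 0.0]
force: [0.8, -0.2, 0.6]
grip_width: 1.002
```

Emit:
{"method": "step_arm", "body": {
  "rows": "0 0 0.002 0 0 0 0; 0 0 0 0 0 0 0; 0 0 0 0 0 0 0; 0 0 0 0 0 0 0; 0 0 0 0 0 0 0; 0 0 0 0 0 0 0; 0 0 0 0 0 0 0; 0 0 0 0 0 0 0; 0 0 0 0 0 0 0; 0 0 0 0 0 0 0",
  "force": 30
}}

```text
clock: 8.6
position: [0.6061, -0.2017, 0.1631]
eef_rot: [3.141, 0.0, -0.001]
force: [-0.7, -2.4, 0.9]
grip_width: 0.296
```

```bash
cat > arc.py <<'E'
import numpy as np,sys
c=np.array([.545,-.137]); p=np.array([.606,-.2017]); r=np.hypot(*(p-c)); t0=np.arctan2(*(p-c)[::-1])
def P(a): return c+r*np.array([np.cos(t0+a),np.sin(t0+a)])
print(r,t0)
a,b,n=map(float,sys.argv[1:]); A=np.linspace(a,b,int(n)+1)
for i in range(int(n)):
    d=P(A[i+1])-P(A[i]); print('%.2f'%A[i+1],P(A[i+1]).round(4),'%.4f %.4f'%(d[0],-d[1]))
E
python3 arc.py 0 -.24 12; python3 -c "
from plant import env; print(env.sense()['position'],env.sense()['force'],env.sense()['grip_width'])"
```

```text
0.08892181959451792 -0.8148248297428873
-0.02 [ 0.6047 -0.2029] -0.0013 0.0012
-0.04 [ 0.6034 -0.2041] -0.0013 0.0012
-0.06 [ 0.602  -0.2052] -0.0014 0.0012
-0.08 [ 0.6006 -0.2064] -0.0014 0.0011
-0.10 [ 0.5992 -0.2075] -0.0014 0.0011
-0.12 [ 0.5978 -0.2085] -0.0014 0.0011
-0.14 [ 0.5964 -0.2096] -0.0014 0.0010
-0.16 [ 0.5949 -0.2106] -0.0015 0.0010
-0.18 [ 0.5934 -0.2116] -0.0015 0.0010
-0.20 [ 0.5919 -0.2125] -0.0015 0.0010
-0.22 [ 0.5904 -0.2135] -0.0015 0.0009
-0.24 [ 0.5889 -0.2143] -0.0015 0.0009
[ 0.60611448 -0.20167571  0.16307069] [-0.70200543 -2.38965984  0.85863953] 0.29567045168969147
```

Emit:
{"method": "step_arm", "body": {
  "rows": "-0.0013 0.0012 0 0 0 0 0; -0.0013 0.0012 0 0 0 0 0; -0.0014 0.0012 0 0 0 0 0; -0.0014 0.0011 0 0 0 0 0; -0.0014 0.0011 0 0 0 0 0; 0 0 0 0 0 0 0; 0 0 0 0 0 0 0"
}}

```text
clock: 9.3
position: [0.6023, -0.205, 0.1632]
eef_rot: [-3.139, -0.006, 0.001]
force: [8.9, 1.5, -7.4]
grip_width: 0.298
```

```bash
cat > look.py <<'E'
from h import *; import sys
k=sys.argv[1]
for n in('side','top'): snap(n,n+k)
a=cv2.imread(f'pics/top{k}.png')[160:270,265:400]; b=cv2.imread(f'pics/side{k}.png')[145:255,270:405]
cv2.imwrite(f'pics/c{k}.png',np.hstack([cv2.resize(x,(398,324),interpolation=cv2.INTER_CUBIC) for x in(a,b)]))
s=env.sense(); print(s['clock'],s['position'],s['force'],s['wrist_torque'],s['grip_width'])
E
python3 look.py 5
```

```text
9.4 [ 0.60231336 -0.20495494  0.16313131] [ 8.85366365  0.94377139 -7.20050419] [ 0.1744694  -1.84260239 -0.04198378] 0.2988514825904331
```

View pics/c5.png

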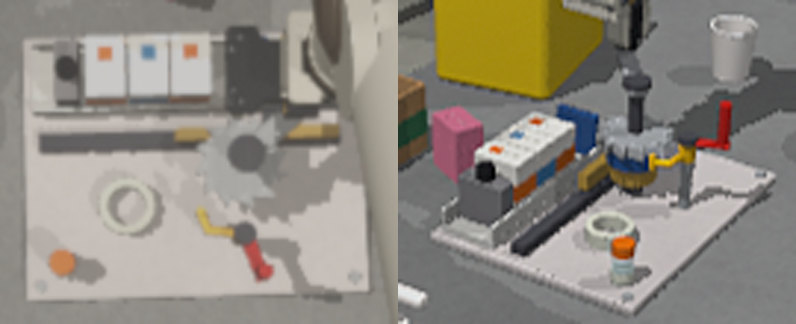

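```bash
python3 - <<'E'
from h import *
c=lambda u,v:(265+(u+.5)/5.4-.5,160+(v+.5)/5.4-.5)
yaw=.0226;o=np.array([.545,-.137])
def loc(u,v,z):
    p=onz('top',*c(u,v),z)[:2]-o; return np.array([p[0]*np.cos(yaw)+p[1]*np.sin(yaw),-p[0]*np.sin(yaw)+p[1]*np.cos(yaw)]).round(4)
print('face',loc(467,120,.078)); 
for u in (155,231,236,309,314,386): print('cart',u,loc(u,120,.09))
for z in(.07,.08,.09): print('backstop',z,loc(146,140,z))
i=cv2.imread('pics/top0.png'); print(i[178:192,278:296].mean(2).astype(int)[6:9])
h=lambda u,v,z:onz('top',u,v,z)
cc=lambda u,v:(265+(u+.5)/2.948-.5,160+(v+.5)/2.945-.5)
print(onz('top',*cc(201,212),.083)[:2]-o)
d=np.load('pics/top0.npy')
for u in range(280,298): print(u,pt('top',u,188,d[188,u]).round(3))
E
```

```text
face [ 0.0939 -0.0175]
cart 155 [0.0955 0.1462]
cart 231 [0.0946 0.1066]
cart 236 [0.0945 0.104 ]
cart 309 [0.0936 0.066 ]
cart 314 [0.0936 0.0634]
cart 386 [0.0927 0.0259]
backstop 0.07 [0.0885 0.1516]
backstop 0.08 [0.0868 0.1513]
backstop 0.09 [0.085  0.1511]
[[179 179 179 179 176 138  88  69  67  66  67  66  66  77 110 144 190 199]
 [181 181 181 181 178 150 100  72  68  67  66  67  71  80 104 139 189 198]
 [182 182 182 182 179 152 118  92  75  71  71  76  85  82 103 131 188 199]]
[-0.04783618  0.0378015 ]
280 [0.63  0.052 0.027]
281 [0.631 0.049 0.022]
282 [0.631 0.047 0.02 ]
283 [0.623 0.041 0.071]
284 [0.623 0.038 0.072]
285 [0.622 0.035 0.073]
286 [0.622 0.032 0.075]
287 [0.622 0.029 0.076]
288 [0.623 0.027 0.07 ]
289 [0.622 0.024 0.075]
290 [0.622 0.021 0.075]
291 [0.622 0.018 0.075]
292 [0.631 0.017 0.02 ]
293 [0.633 0.014 0.012]
294 [0.62  0.009 0.089]
295 [0.62  0.006 0.089]
296 [0.62  0.004 0.088]
297 [0.619 0.001 0.091]
```

```bash
python3 arc.py -.1 0.62 12; python3 arc.py .62 1.34 12
```

```text
0.08892181959451792 -0.8148248297428873
-0.04 [ 0.6034 -0.2041] 0.0041 -0.0034
0.02 [ 0.6073 -0.2005] 0.0039 -0.0036
0.08 [ 0.611  -0.1966] 0.0037 -0.0038
0.14 [ 0.6144 -0.1926] 0.0035 -0.0041
0.20 [ 0.6176 -0.1883] 0.0032 -0.0043
0.26 [ 0.6206 -0.1838] 0.0029 -0.0044
0.32 [ 0.6233 -0.1792] 0.0027 -0.0046
0.38 [ 0.6256 -0.1745] 0.0024 -0.0048
0.44 [ 0.6277 -0.1696] 0.0021 -0.0049
0.50 [ 0.6296 -0.1645] 0.0018 -0.0050
0.56 [ 0.6311 -0.1594] 0.0015 -0.0051
0.62 [ 0.6322 -0.1542] 0.0012 -0.0052
0.08892181959451792 -0.8148248297428873
0.68 [ 0.6331 -0.149 ] 0.0009 -0.0053
0.74 [ 0.6337 -0.1436] 0.0006 -0.0053
0.80 [ 0.6339 -0.1383] 0.0002 -0.0053
0.86 [ 0.6338 -0.133 ] -0.0001 -0.0053
0.92 [ 0.6334 -0.1277] -0.0004 -0.0053
0.98 [ 0.6327 -0.1224] -0.0007 -0.0053
1.04 [ 0.6317 -0.1171] -0.0010 -0.0052
1.10 [ 0.6303 -0.112 ] -0.0013 -0.0052
1.16 [ 0.6287 -0.1069] -0.0017 -0.0051
1.22 [ 0.6267 -0.1019] -0.0020 -0.0050
1.28 [ 0.6245 -0.0971] -0.0022 -0.0048
1.34 [ 0.6219 -0.0924] -0.0025 -0.0047
```

Emit:
{"method": "step_arm", "body": {
  "rows": "0 0 0 0 0 0 0; 0 0 0 0 0 0 0; 0.0041 -0.0034 0 0 0 0 0; 0.0039 -0.0036 0 0 0 0 0; 0.0037 -0.0038 0 0 0 0 0; 0.0035 -0.0041 0 0 0 0 0; 0.0032 -0.0043 0 0 0 0 0; 0 0 0 0 0 0 0",
  "force": 45
}}

```text
clock: 10.2
position: [0.6211, -0.1831, 0.1631]
eef_rot: [-3.137, -0.006, 0.004]
force: [9.2, 4.6, -6.2]
grip_width: 0.3
```

Emit:
{"method": "step_arm", "body": {
  "rows": "0.0029 -0.0044 0 0 0 0 0; 0.0027 -0.0046 0 0 0 0 0; 0.0024 -0.0048 0 0 0 0 0; 0.0021 -0.0049 0 0 0 0 0; 0.0018 -0.005 0 0 0 0 0; 0.0015 -0.0051 0 0 0 0 0; 0.0012 -0.0052 0 0 0 0 0; 0 0 0 0 0 0 0"
}}

```text
clock: 11.0
position: [0.6337, -0.147, 0.1631]
eef_rot: [-3.135, -0.002, 0.005]
force: [4.1, 8.5, -2.5]
grip_width: 0.295
```

Emit:
{"method": "step_arm", "body": {
  "rows": "0.0009 -0.0053 0 0 0 0 0; 0.0006 -0.0053 0 0 0 0 0; 0.0002 -0.0053 0 0 0 0 0; -0.0001 -0.0053 0 0 0 0 0; -0.0004 -0.0053 0 0 0 0 0; -0.0007 -0.0053 0 0 0 0 0; -0.001 -0.0052 0 0 0 0 0; -0.0013 -0.0052 0 0 0 0 0; 0 0 0 0 0 0 0"
}}

```text
clock: 11.9
position: [0.6289, -0.1056, 0.163]
eef_rot: [-3.137, 0.004, 0.005]
force: [-4.6, 7.5, 1.6]
grip_width: 0.297
```

Emit:
{"method": "step_arm", "body": {
  "rows": "-0.0017 -0.0051 0 0 0 0 0; -0.002 -0.005 0 0 0 0 0; -0.0022 -0.0048 0 0 0 0 0; -0.0025 -0.0047 0 0 0 0 0; 0 0 0 0 0 0 0"
}}

```text
clock: 12.4
position: [0.6197, -0.0871, 0.163]
eef_rot: [-3.138, 0.005, 0.004]
force: [-5.6, 5.1, 4.2]
grip_width: 0.297
```

```bash
python3 look.py 6;  python3 arc.py 1.34 1.64 6; python3 arc.py 1.64 2.6 32
```

```text
12.5 [ 0.62000806 -0.08756134  0.16299172] [-5.63017527  6.22025056  3.11823741] [1.14874328 1.14054481 0.03542534] 0.29607684249700866
0.08892181959451792 -0.8148248297428873
1.39 [ 0.6196 -0.0886] -0.0023 -0.0038
1.44 [ 0.6171 -0.085 ] -0.0025 -0.0037
1.49 [ 0.6144 -0.0814] -0.0027 -0.0035
1.54 [ 0.6115 -0.078 ] -0.0029 -0.0034
1.59 [ 0.6085 -0.0748] -0.0030 -0.0033
1.64 [ 0.6053 -0.0717] -0.0032 -0.0031
0.08892181959451792 -0.8148248297428873
1.67 [ 0.6033 -0.0699] -0.0020 -0.0018
1.70 [ 0.6013 -0.0682] -0.0020 -0.0017
1.73 [ 0.5992 -0.0665] -0.0021 -0.0017
1.76 [ 0.5971 -0.0649] -0.0021 -0.0016
1.79 [ 0.5949 -0.0634] -0.0022 -0.0015
1.82 [ 0.5927 -0.0619] -0.0022 -0.0015
1.85 [ 0.5904 -0.0605] -0.0023 -0.0014
1.88 [ 0.5881 -0.0592] -0.0023 -0.0013
1.91 [ 0.5857 -0.0579] -0.0024 -0.0013
1.94 [ 0.5833 -0.0568] -0.0024 -0.0012
1.97 [ 0.5809 -0.0556] -0.0024 -0.0011
2.00 [ 0.5784 -0.0546] -0.0025 -0.0010
2.03 [ 0.576  -0.0536] -0.0025 -0.0010
2.06 [ 0.5734 -0.0528] -0.0025 -0.0009
2.09 [ 0.5709 -0.0519] -0.0025 -0.0008
2.12 [ 0.5683 -0.0512] -0.0026 -0.0007
2.15 [ 0.5658 -0.0505] -0.0026 -0.0007
2.18 [ 0.5632 -0.05  ] -0.0026 -0.0006
2.21 [ 0.5605 -0.0494] -0.0026 -0.0005
2.24 [ 0.5579 -0.049 ] -0.0026 -0.0004
2.27 [ 0.5553 -0.0487] -0.0026 -0.0003
2.30 [ 0.5526 -0.0484] -0.0027 -0.0003
2.33 [ 0.5499 -0.0482] -0.0027 -0.0002
2.36 [ 0.5473 -0.0481] -0.0027 -0.0001
2.39 [ 0.5446 -0.0481] -0.0027 -0.0000
2.42 [ 0.5419 -0.0481] -0.0027 0.0001
2.45 [ 0.5393 -0.0483] -0.0027 0.0001
2.48 [ 0.5366 -0.0485] -0.0027 0.0002
2.51 [ 0.534  -0.0488] -0.0027 0.0003
2.54 [ 0.5313 -0.0491] -0.0026 0.0004
2.57 [ 0.5287 -0.0496] -0.0026 0.0004
2.60 [ 0.5261 -0.0501] -0.0026 0.0005
```

View pics/c6.png

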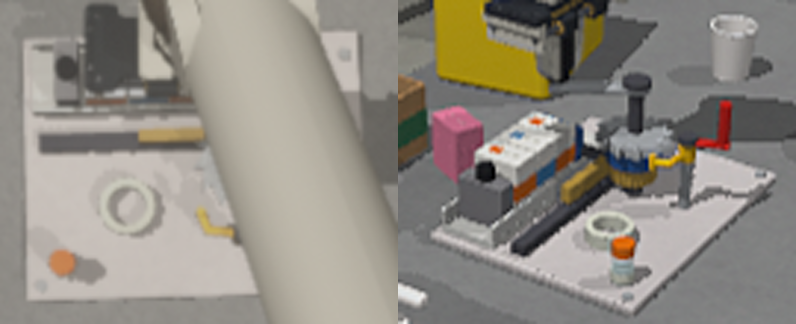

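Emit:
{"method": "step_arm", "body": {
  "rows": "-0.0023 -0.0038 0 0 0 0 0; -0.0025 -0.0037 0 0 0 0 0; -0.0027 -0.0035 0 0 0 0 0; -0.0029 -0.0034 0 0 0 0 0; -0.003 -0.0033 0 0 0 0 0; -0.0032 -0.0031 0 0 0 0 0; 0 0 0 0 0 0 0"
}}

```text
clock: 13.2
position: [0.6027, -0.0678, 0.163]
eef_rot: [-3.14, 0.006, 0.003]
force: [-7.3, 4.7, 4.9]
grip_width: 0.295
```

Emit:
{"method": "step_arm", "body": {
  "rows": "-0.002 -0.0018 0 0 0 0 0; -0.002 -0.0017 0 0 0 0 0; -0.0021 -0.0017 0 0 0 0 0; -0.0021 -0.0016 0 0 0 0 0; -0.0022 -0.0015 0 0 0 0 0; -0.0022 -0.0015 0 0 0 0 0; 0 0 0 0 0 0 0"
}}

```text
clock: 13.9
position: [0.5902, -0.0588, 0.163]
eef_rot: [-3.14, 0.005, 0.002]
force: [-8.0, 3.3, 4.7]
grip_width: 0.294
```

Emit:
{"method": "step_arm", "body": {
  "rows": "-0.0023 -0.0014 0 0 0 0 0; -0.0023 -0.0013 0 0 0 0 0; -0.0024 -0.0013 0 0 0 0 0; -0.0024 -0.0012 0 0 0 0 0; 0 0 0 0 0 0 0"
}}

```text
clock: 14.4
position: [0.5809, -0.054, 0.163]
eef_rot: [-3.141, 0.005, 0.002]
force: [-7.8, 2.8, 5.0]
grip_width: 0.294
```

Emit:
{"method": "step_arm", "body": {
  "rows": "-0.0024 -0.0011 0 0 0 0 0; -0.0025 -0.001 0 0 0 0 0; 0 0 0 0 0 0 0"
}}

```text
clock: 14.7
position: [0.576, -0.052, 0.163]
eef_rot: [-3.141, 0.005, 0.001]
force: [-6.9, 2.8, 5.6]
grip_width: 0.295
```

Emit:
{"method": "step_arm", "body": {
  "rows": "-0.0025 -0.001 0 0 0 0 0; 0 0 0 0 0 0 0"
}}

```text
clock: 14.9
position: [0.5736, -0.0511, 0.163]
eef_rot: [-3.141, 0.005, 0.001]
force: [-7.0, 2.3, 4.5]
grip_width: 0.298
```

Emit:
{"method": "step_arm", "body": {
  "rows": "-0.0025 -0.0009 0 0 0 0 0; 0 0 0 0 0 0 0"
}}

```text
clock: 15.1
position: [0.5711, -0.0504, 0.163]
eef_rot: [-3.141, 0.005, 0.001]
force: [-7.5, 2.1, 5.2]
grip_width: 0.297
```

Emit:
{"method": "step_arm", "body": {
  "rows": "-0.0025 -0.0008 0 0 0 0 0; 0 0 0 0 0 0 0"
}}

```text
clock: 15.3
position: [0.5686, -0.0496, 0.163]
eef_rot: [-3.141, 0.005, 0.001]
force: [-7.9, 2.1, 5.0]
grip_width: 0.295
```

Emit:
{"method": "step_arm", "body": {
  "rows": "-0.0026 -0.0007 0 0 0 0 0; 0 0 0 0 0 0 0"
}}

```text
clock: 15.5
position: [0.566, -0.0489, 0.163]
eef_rot: [-3.141, 0.005, 0.001]
force: [-6.5, 1.3, 5.3]
grip_width: 0.294
```

```bash
python3 look.py 7
```

```text
15.6 [ 0.56600336 -0.04891241  0.16295607] [-7.67479085  1.74602551  4.40202949] [ 0.41753973  1.43256511 -0.03552902] 0.2930446995351966
```

View pics/c7.png

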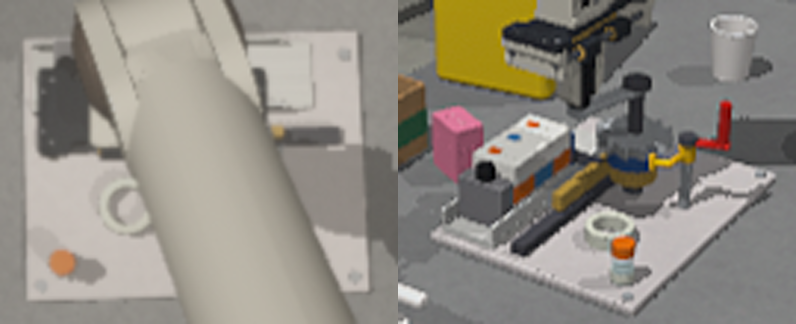

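Emit:
{"method": "step_arm", "body": {
  "rows": "-0.0026 -0.0007 0 0 0 0 0; 0 0 0 0 0 0 0"
}}

```text
clock: 15.8
position: [0.5634, -0.0483, 0.163]
eef_rot: [-3.141, 0.005, 0.001]
force: [-6.7, 1.1, 6.0]
grip_width: 0.293
```

Emit:
{"method": "step_arm", "body": {
  "rows": "-0.0026 -0.0006 0 0 0 0 0; 0 0 0 0 0 0 0"
}}

```text
clock: 16.0
position: [0.5608, -0.0478, 0.163]
eef_rot: [-3.141, 0.005, 0.001]
force: [-7.1, 2.1, 5.4]
grip_width: 0.293
```

Emit:
{"method": "step_arm", "body": {
  "rows": "-0.0026 -0.0005 0 0 0 0 0; 0 0 0 0 0 0 0"
}}

```text
clock: 16.2
position: [0.5582, -0.0473, 0.163]
eef_rot: [-3.141, 0.005, 0.001]
force: [-6.4, 1.8, 4.9]
grip_width: 0.297
```

Emit:
{"method": "step_arm", "body": {
  "rows": "-0.0026 -0.0004 0 0 0 0 0; 0 0 0 0 0 0 0"
}}

```text
clock: 16.4
position: [0.5556, -0.047, 0.163]
eef_rot: [-3.141, 0.005, 0.001]
force: [-6.8, 2.0, 5.9]
grip_width: 0.294
```

Emit:
{"method": "step_arm", "body": {
  "rows": "-0.0026 -0.0003 0 0 0 0 0; 0 0 0 0 0 0 0"
}}

```text
clock: 16.6
position: [0.5531, -0.0467, 0.1629]
eef_rot: [-3.141, 0.005, 0.001]
force: [-7.0, 1.1, 5.9]
grip_width: 0.298
```

Emit:
{"method": "step_arm", "body": {
  "rows": "-0.0027 -0.0003 0 0 0 0 0; 0 0 0 0 0 0 0"
}}

```text
clock: 16.8
position: [0.5526, -0.0467, 0.163]
eef_rot: [-3.141, 0.0, 0.001]
force: [-1.2, 2.6, -0.5]
grip_width: 0.297
```

Emit:
{"method": "step_arm", "body": {
  "rows": "-0.0006 0 0 0 0 0 0; 0 0 0 0 0 0 0; 0 0 0 0 0 0 0"
}}

```text
clock: 17.1
position: [0.5526, -0.0467, 0.163]
eef_rot: [-3.141, -0.0, 0.0]
force: [0.6, 4.0, -1.9]
grip_width: 0.294
```

```bash
python3 look.py 8
```

```text
17.2 [ 0.55254381 -0.04673099  0.16302968] [ 0.37887177  4.77565571 -2.12686316] [ 1.03576491 -0.13428182 -0.0383673 ] 0.29360558182016444
```

View pics/c8.png

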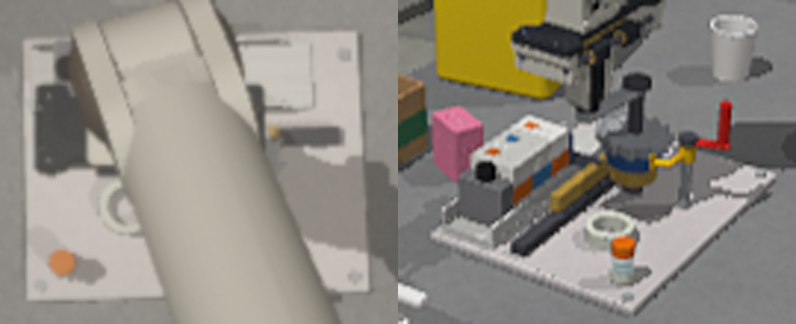

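Emit:
{"method": "step_arm", "body": {
  "rows": "0 -0.001 0 0 0 0 0; 0 -0.001 0 0 0 0 0.65; 0 0 0 0 0 0 0.65; 0 0 0 0 0 0 0.65; 0 0 0 0 0 0 0.65; 0 0 0 0 0 0 0.65"
}}

```text
clock: 17.8
position: [0.5525, -0.0459, 0.1631]
eef_rot: [3.141, -0.0, -0.001]
force: [-0.0, -0.5, -0.2]
grip_width: 0.64
```

Free with no contact force. Lift away and clear the view.

Emit:
{"method": "step_arm", "body": {
  "rows": "0 0 -0.02 0 0 0 0.65; 0 0 -0.03 0 0 0 0.65; 0 0 -0.04 0 0 0 0.65; -0.03 -0.035 -0.01 0 0 0 0.65; -0.03 -0.04 0 0 0 0 0.65; -0.03 -0.04 0 0 0 0 0.65; -0.02 -0.045 0 0 0 0 0.65; 0 -0.045 0 0 0 0 0.65; 0 -0.03 0 0 0 0 0.65; 0 0 0 0 0 0 0.65; 0 0 0 0 0 0 0.65"
}}

```text
clock: 18.9
position: [0.4422, 0.1898, 0.263]
eef_rot: [3.141, 0.0, 0.002]
force: [0.2, -1.0, -0.0]
grip_width: 0.65
```

```bash
python3 look.py 9; python3 - <<'E'
import cv2,numpy as np
a=cv2.imread('pics/top9.png')
cv2.imwrite('pics/c9b.png',a)
E
```

```text
19.0 [0.44267697 0.1880326  0.26279334] [0.03640953 0.30038794 0.1630109 ] [ 0.01755953  0.03678464 -0.02170376] 0.6482722971370313
```

View pics/c9.png

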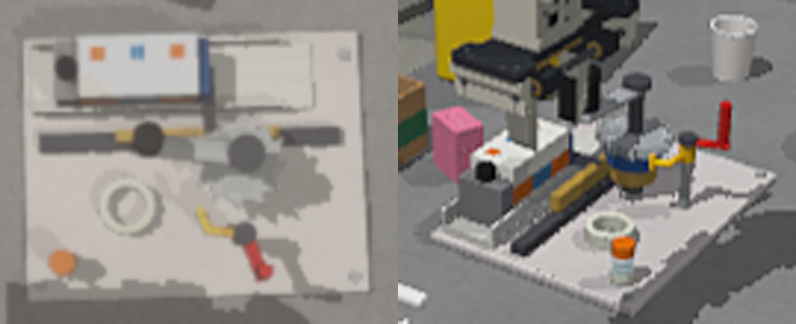

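View pics/c9b.png

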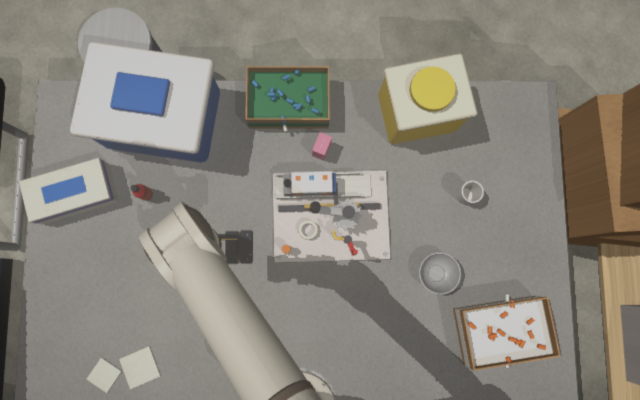

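```bash
python3 - <<'E'
from h import *
from plant import finish_job
c=lambda u,v:(265+(u+.5)/2.948-.5,160+(v+.5)/2.945-.5)
print('knob',onz('top',*c(148,138),.205),'pivot-tab',onz('top',*c(262,273),.152)-onz('top',*c(244,232),.105))
a=cv2.imread('pics/top0.png').astype(int);b=cv2.imread('pics/top9.png').astype(int)
for n,r in dict(tape=(296,217,322,243),cup=(458,178,488,206),bowl=(415,250,465,297),spray=(128,180,155,204),vial=(280,242,294,255),sanit=(145,226,175,254)).items():
  x0,y0,x1,y1=r; print(n,np.abs(a-b)[y0:y1,x0:x1].mean().round(1))
print(finish_job())
E
```

```text
knob [ 0.5518009  -0.04732376  0.205     ] pivot-tab [-0.03988276 -0.01184184  0.047     ]
tape 2.0
cup 0.4
bowl 6.0
spray 3.3
vial 5.4
sanit 54.0
the job is handed in; nothing more can be done
None
```

```bash
python3 - <<'E'
import cv2,numpy as np
a=cv2.imread('pics/side0.png')[235:315,195:295];b=cv2.imread('pics/side9.png')[235:315,195:295]
print(np.abs(a.astype(int)-b).mean()); cv2.imwrite('pics/c10.png',cv2.resize(np.hstack([a,b]),None,fx=4,fy=4))
E
```

```text
5.600208333333334
```

View pics/c10.png

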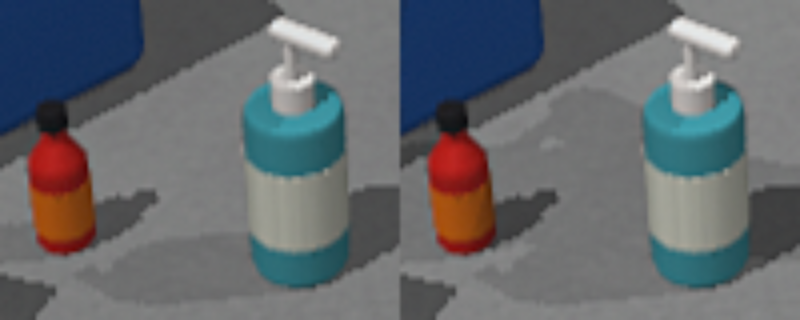

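The job was handed in at about 19 s on the clock, with the cartons closed up against the backstop and the arm clear of everything.

**What I did:**
- I pushed the tab over with the closed fingers until it met its stop, at about 10 N.
- I gripped the knob and wound it up about 0.06 to 0.1 rad. The picture then showed the pawl sprung about 60 mm clear of the drum axis.
- I eased the drum back round its arc, holding about 8 N, until the force along the knob's path fell to about zero at about 2.3 rad. There I opened the fingers and lifted away.

**Last checks:**
- **Cartons:** the last pictures show the three cartons in contact between the pusher plate and the backstop.
- **Knob:** within about 1 mm of where I let go of it.
- **Pawl and tab:** the pawl was still clear of the wheel and the tab was thrown over.
- **Bystanders:** the tape, vial, cup, bowl and spray looked unmoved.
- **One check that disagreed:** the top picture differed at the sanitiser, because the arm covered it there. The side picture taken just before hand-in shows it in its first place.

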